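Counter-hold a ventilator gas inlet while its backing nut runs up

TASK

The slow nutrunner is already turning the backing nut of one gas inlet on this opened ventilator housing, but the loose brass fitting just spins along with it. Lift the loose aluminium valve block off the gap behind the inlet bracket and stand it upright in the grey tote, then reach down into the gap, grip the hex of the spinning fitting between the fingers and keep it from turning until the nut has run up tight. The program finishes while still gripping the hex and holding it still; leave the other things on the bench and in the tote where they are.

Things in the scene. Friction and masses are not known exactly. Their poses are not given: they have to be found in the camera images.
- module: the opened ventilator housing, white sheet steel, open at the top, fixed, 240 x 300 x 130 mm high. Origin on the bench under the middle one of its three gas inlets; x points to its inlet side, away from the robot, y along the row. Inlets at y = -80, 0, +80 mm, axes along x, 94 mm above the bench, all with the same brass hex; two are tight (fixed), the one with the nutrunner on it is loose
- gap (a point): middle of the gap behind the inlet bracket, at rim height (130 mm above the bench). Axes as the housing's. The gap is 46 mm wide in x (from the bracket, a 3 mm upright sheet, 23 mm on its +x side, to an upright partition 23 mm on its -x side), 290 mm long in y, open below to 10 mm above the bench. Bracket, partition and side walls all end at rim height, with 18 mm flanges turned away from the gap
- nutrunner: cordless nutrunner fixed in a bench stand beyond the bracket, its socket on the loose fitting's backing nut. Origin on the bench right below the centre of that fitting's hex, x along the nut's axis (= housing's x). It turns slowly all the time, with a slipping clutch of 0.12 N m: a grip of 25 to 40 N on the hex holds against it. It stretches from 16 to 330 mm in x, up to 130 mm above the bench
- fitting: the loose fitting: brass hex 24 mm across flats (28 over corners), 14 mm thick (7 each way from its centre), 3 mm off the bracket. Origin: centre of the hex, 94 mm above the bench, 36 under the rim, 13 mm in +x from the gap's middle; x: its spin axis. A round barb 18 mm thick points 23 mm from it to the partition. It spins at 1.2 rad/s until gripped; squeezed, its flats settle against the pads
- thread (a joint): how far the backing nut has been run up on the fitting's thread, in rad: 0.6 to 2.4 at the start, 6.28 when tight. It only grows while the fitting is kept from turning (about 0.8 rad/s, so 5 to 8 s); then the clutch slips and its whole torque comes on the fitting
- nut (a joint): turn of the nutrunner's socket in rad; it grows while the socket turns (about 1.2 rad/s with the fitting loose, 0.8 with it held) and stands still when the nut is tight and the fitting is held
- block: loose machined aluminium valve block 70 mm (x) by 50 mm (y) by 45 mm high, 0.25 to 0.5 kg, a round bore in its top. Origin: centre of its underside. At the start it stands across the gap right above the loose fitting, on the rims of bracket and partition 130 mm above the bench, its x axis across the gap
- tote: grey open tote 260 mm (x) by 190 mm (y), 70 mm high, walls and floor 4 mm, fixed, to the right of the housing. Origin: centre of its underside. Its +x half is free, the regulator stands near its -x end
- regulator: a small brass regulator body, 42 mm across, 34 mm tall, standing in the tote towards its -x end (about 85 mm from the tote's middle): leave it
- spare_fitting: a spare brass hex fitting, 28 mm across, 30 mm tall, standing on the bench to the left of the housing: leave it
- screwdriver: a 200 mm screwdriver lying on the bench left of the housing: leave it
- spanner: a 170 mm spanner lying on the bench beyond the tote: leave it
- board_part: a loose 100 x 70 mm circuit board lying left of the housing: leave it
- screw_jar: a clear jar of screws, 68 mm across, 100 mm tall, beyond the tote: leave it
- gas_meter: a white hand-held meter, 150 x 78 x 34 mm, lying left of the nutrunner: leave it
Not all that is in view belongs to the job. Leave any blue or purple look-alike of the block alone.

How it is judged:
By the outcome, as a careful person would: the job done as asked, in the order asked, and still so for the second after the job is handed in, while the arm keeps its last pose, push and grip.
It also fails if it takes over 64 s, if anything falls off the work surface, if the arm or the gripper's body presses on something with over 40 N, if the wrist force passes 120 N, or if a joint passes its speed limit or range.

ROBOT

A 6-joint arm with a two-finger parallel gripper is mounted at the origin on the work surface. World frame = base frame: x ahead of the robot, y to its left, z up, the work surface at z = 0. Lengths are in m, angles in rad, forces in N, time in s.
With the tool pointing down it reaches from about 0.225 to 0.875 m from the base axis. Payload 3.4 kg.
Tool frame: the origin (TCP) lies between the finger pads, 19 mm behind the fingertips; this is the grasp point; z points along the fingers, y is the direction in which the jaws open and shut (so a half turn about z gives the same grasp; the last joint's range is limited). The gripper opens to 85 mm and grips with 20 to 120 N. Pads are 22 mm wide; open, the fingers measure 114 mm over their backs; the gripper's body (76 mm by 85 mm) begins 54 mm behind the grasp point. The pads swing forward as they close: fully open they stand 13 mm farther back than shut.
Start: joints at [1.069, 0.276, 1.505, -0, 1.361, -0.121], TCP at [0.214, 0.534, 0.25] pointing down, gripper open.
Joint ranges: [-2.89, 2.89], [-0.75, 2.08], [0.22, 2.7], [-1.18, 4.32], [0.11, 2.71], [-2.7, 2.7]. Speed limits (rad/s): [2.57, 2.57, 3.14, 3.14, 3.14, 3.14].

INTERFACE

Orientations are given as a unit quaternion [w, x, y, z].
In Python, from rig import manip gives the robot as it stands. The module is installed in compiled form; this text tells all that it offers.
- The arm moves only by the tool carry_out, never from a script. Its argument "moves" is one flat list of numbers, 5 for each row, row after row: the opening in per cent of the stroke, from 0 (shut) to 100 (fully open), then the shift along the world's x, y, z in cm, then the turn about the world's z in rad. A call has exactly 10 rows; each row shifts and turns the commanded pose from where the row before left it; what a row does not reach is not made up. A row lasts 1/10 s, in which the tool goes at most 50 mm and 8.59 degrees, less where a joint would pass 70% of its speed; a pose out of reach is approached as far as the arm can. A call is refused whole if a number of a shift passes 5 or a number of a turn 0.15, either way. A call with a gripper value outside its range is refused whole. The fingers move at their own pace and stop on an object; "squeeze" is the grip in N (left out, the last holds). Time passes only in rows, so rows that do not move let the fingers close, or fill a call up. It gives the time, the measured TCP pose, the force and the opening at its end, in the units of the state.
- manip.get_state(): the state, without advancing time (a new reading comes with each control period).
- manip.get_image(name): name is "side" or "top"; returns the picture (384x512x3 uint8, red, green, blue); there is no depth.
- manip.camera_info(name): a dict with "fov_y" (degrees; the focal length in pixels is half the picture's height over the tangent of half this angle, whatever the lens; pixels are square), "cx", "cy" (the principal point, pixels), "dist" ([k1, k2, p1, p2, k3] as OpenCV has them; the pictures are not rectified), "rvec" (rotation vector, rad) and "tvec" (3), from world to camera coordinates, as OpenCV has them. Camera axes: x right, y down, z forward; pixel columns grow to the right and rows downward; lengths in m; the calibration is good to about 2 mm. A picture is of the moment at which its call begins. camera_info takes no time and is no camera call.
- manip.sign_off(): hands the job in, once; it reports no verdict.
The state is a dict: "clock": time; "qpos": joint angles; "qd": joint speeds; "effort": joint torques, N m; "position": TCP position; "ee_rot": TCP orientation; "contact_force": force on the tool from outside, world axes, zero at the start; "moment": the same for the moment, N m; "width": finger opening in m.
Only numpy, scipy, OpenCV 4.12 (cv2) and the standard library are available. Lean on these libraries where they do the work, as an engineer would, in place of code of your own. Each camera call takes 0.05 s, during which the arm holds its last target. There are 200 camera calls.

## Working session

There is one attempt and no reset: what is moved stays moved. The work goes in short steps, Python scripts to look and compute and a tool call to move; the robot and the scene stay as the last step left them, time stands still between calls to the robot, and variables do not carry over. Pictures are saved under pics/ and viewed, about 8 in all and at most 12, crops included, and the job is handed in when it is done.

Besides the shell and the picture viewer there is one more tool, called after "Request:" as name(argument=value, ...) on one line, values as JSON. carry_out: Moves the arm, as the interface text tells. Its arguments: {"type":"object","properties":{"moves":{"type":"array","items":{"type":"number"}},"squeeze":{"type":"number"}},"required":["moves"]}

```bash
mkdir -p pics
python3 - <<'E'
from rig import manip
import cv2
for n in("top","side"):
    cv2.imwrite(f"pics/{n}0.png",manip.get_image(n)[:,:,::-1]); print(n,manip.camera_info(n))
print(manip.get_state())
E
```

```text
top {'fov_y': 56.58133788288572, 'cx': 260.28097876421975, 'cy': 187.93466853134174, 'dist': array([-0.04171342,  0.        ,  0.        ,  0.        ,  0.        ]), 'rvec': array([ 2.15336821, -2.14958485,  0.14434784]), 'tvec': array([0.02272546, 0.51892704, 1.31359013])}
side {'fov_y': 52.32261657916555, 'cx': 251.35116439368056, 'cy': 191.12225924172816, 'dist': array([-0.12242813,  0.        ,  0.        ,  0.        ,  0.        ]), 'rvec': array([ 2.06193128, -0.50533666,  0.31637204]), 'tvec': array([-0.43573583,  0.20477985,  0.91892376])}
{'clock': 0.1, 'qpos': array([ 1.06898948e+00,  2.76538280e-01,  1.50601630e+00, -2.81835732e-05,
        1.36068288e+00, -1.21005631e-01]), 'qd': array([-2.05376333e-04,  4.04282593e-05, -2.81778055e-03,  9.57064452e-04,
        2.72489694e-05, -9.42771567e-05]), 'effort': array([ 1.16174073e-03, -4.17699051e+01, -2.46406227e+01,  1.62530273e-05,
        5.84898895e-03,  2.55562547e-06]), 'position': array([0.21351123, 0.53341661, 0.24921856]), 'ee_rot': array([-2.38865908e-04,  1.89249315e-01,  9.81928725e-01, -7.87071511e-04]), 'contact_force': array([-0.71162989, -0.07022784,  0.28362199]), 'moment': array([-0.02278016,  0.05124385, -0.02520878]), 'width': 0.08560475114179544}
```

View pics/top0.png

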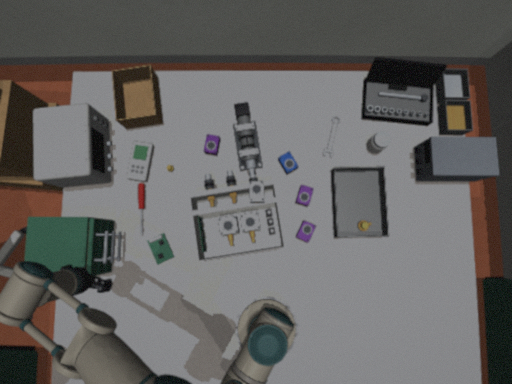

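View pics/side0.png

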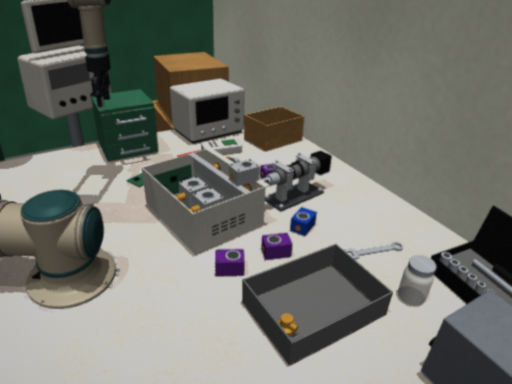

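The top view shows the grey block at (257,190), in line with the nutrunner at (247,140). The look-alikes are blue (288,162) and purple (212,145), (304,195), (306,231). The pumps at (228,225) and (250,222) belong to the housing. The side view shows the block at (240,168), the tote at (315,300) and the regulator at (288,323). Next I'll confirm the block in one enlarged crop.

Run:
```python
import cv2,numpy as np
a=cv2.imread("pics/top0.png")[150:265,180:295]; b=cv2.imread("pics/side0.png")[130:245,140:285]
a=cv2.resize(a,None,fx=5,fy=5,interpolation=cv2.INTER_CUBIC)[:, :]
cv2.imwrite("pics/ctop.png",a); cv2.imwrite("pics/cside.png",cv2.resize(b,None,fx=5,fy=5,interpolation=cv2.INTER_CUBIC))
```

```text
(no output)
```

View pics/ctop.png

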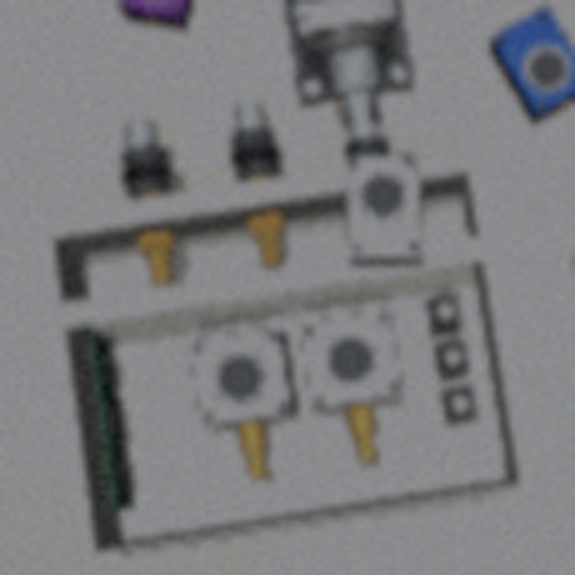

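View pics/cside.png

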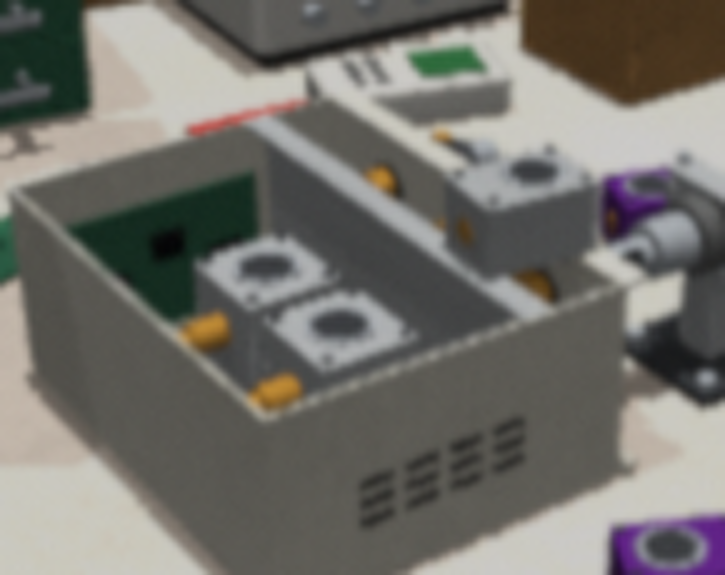

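The block is the grey one over the right-hand inlet, crop px (385,208), with the nutrunner socket directly behind it. The two other brass barbs are visible at (157,255) and (268,240). Next I'll back-project these points.

```bash
cat > h.py <<'E'
from rig import manip
import cv2,numpy as np
C={}
for n in("top","side"):
    c=manip.camera_info(n); f=192/np.tan(np.radians(c["fov_y"]/2))
    K=np.array([[f,0,c["cx"]],[0,f,c["cy"]],[0,0,1]]); R=cv2.Rodrigues(c["rvec"])[0]
    C[n]=(K,c["dist"],R,c["tvec"],c["rvec"])
def back(n,uv,z):
    K,d,R,t,_=C[n]
    p=cv2.undistortPoints(np.float64(uv).reshape(-1,1,2),K,d)[:,0]
    r=np.c_[p,np.ones(len(p))]@R; o=-R.T@t
    return o+r*((z-o[2])/r[:,2])[:,None]
def proj(n,P):
    K,d,R,t,rv=C[n]; return cv2.projectPoints(np.float64(P).reshape(-1,1,3),rv,t,K,d)[0][:,0]
def crop(u,x0,y0,k=5): return (np.float64(u)+.5)/k-.5+[x0,y0]
E
python3 - <<'E'
from h import *
np.set_printoptions(precision=4,suppress=True)
for n in C: print(n,-C[n][2].T@C[n][3])
T=lambda u,z:back("top",crop(u,180,150),z)
S=lambda u,z:back("side",crop(u,140,130),z)
print("rimTop LT RT RB LB\n",T([[58,240],[470,178],[515,482],[100,548]],.13))
print("side rim near-left,near corner,right far, far left\n",S([[10,190],[265,415],[628,285],[255,118]],.13))
print("block top corners\n",T([[349,157],[415,155],[420,260],[350,262]],.175),"\n",S([[445,190],[495,212],[602,180],[545,150]],.175))
print("bore",T([[383,195]],.175),S([[533,172]],.175))
print("barb ends",T([[162,282],[272,265]],.103))
print("tote",back("top",[[332,169],[384,167],[388,236],[334,238]],.07),back("side",[[243,292],[337,251],[391,293],[294,352]],.07))
print("reg",back("top",[[364,226]],.034),back("side",[[288,318]],.034))
E
```

```text
top [0.338  0.0227 1.3713]
side [ 0.0476 -0.8034  0.6546]
rimTop LT RT RB LB
 [[ 0.4714  0.2656  0.13  ]
 [ 0.5158 -0.0232  0.13  ]
 [ 0.3046 -0.0536  0.13  ]
 [ 0.2591  0.2312  0.13  ]]
side rim near-left,near corner,right far, far left
 [[ 0.2508  0.2292  0.13  ]
 [ 0.3008 -0.0574  0.13  ]
 [ 0.5196 -0.0263  0.13  ]
 [ 0.4141  0.258   0.13  ]]
block top corners
 [[0.5236 0.0605 0.175 ]
 [0.5251 0.0157 0.175 ]
 [0.4535 0.0123 0.175 ]
 [0.4521 0.0594 0.175 ]] 
 [[0.4419 0.038  0.175 ]
 [0.4547 0.0039 0.175 ]
 [0.5232 0.0116 0.175 ]
 [0.5126 0.0575 0.175 ]]
bore [[0.4976 0.0373 0.175 ]] [[0.4941 0.0363 0.175 ]]
barb ends [[0.4444 0.1957 0.103 ]
 [0.4567 0.1173 0.103 ]]
tote [[ 0.5856 -0.2427  0.07  ]
 [ 0.5937 -0.4377  0.07  ]
 [ 0.3385 -0.4412  0.07  ]
 [ 0.3316 -0.2437  0.07  ]] [[ 0.3168 -0.2919  0.07  ]
 [ 0.5746 -0.2757  0.07  ]
 [ 0.589  -0.4394  0.07  ]
 [ 0.3293 -0.4636  0.07  ]]
reg [[ 0.3759 -0.3649  0.034 ]] [[ 0.3812 -0.3675  0.034 ]]
```

```bash
cat >> h.py <<'E'
def avg(n,k=8): return np.mean([manip.get_image(n)[:,:,::-1].astype(float) for _ in range(k)],0)
def overlay(img,n,lines,x0,y0,w,hh,k,gain=1.5):
    a=np.clip(img[y0:y0+hh,x0:x0+w]*gain,0,255).astype(np.uint8)
    a=cv2.resize(a,None,fx=k,fy=k,interpolation=cv2.INTER_CUBIC)
    for P,col in lines:
        q=(proj(n,P)-[x0,y0]+.5)*k-.5
        cv2.polylines(a,[np.round(q*16).astype(np.int32).reshape(-1,1,2)],False,col,1,cv2.LINE_AA,4)
    return a
def frame(o,yaw):
    c,s=np.cos(yaw),np.sin(yaw)
    return lambda P:np.float64(P)@np.array([[c,s,0],[-s,c,0],[0,0,1]])+[o[0],o[1],0]
E
python3 - <<'E'
from h import *
G=(.471,.119);yaw=.155; F=frame(G,yaw); B=frame((.486,.036),.10)
L=[]
for x,c in((.023,(0,0,255)),(.044,(0,160,255)),(-.023,(0,255,0)),(-.044,(0,255,160))): L.append((F([[x,-.145,.13],[x,.145,.13]]),c))
for y in(-.145,.145): L.append((F([[-.2,y,.13],[.05,y,.13]]),(255,255,0)))
for y in(-.08,0,.08):
    for r in(-.009,.009): L.append((F([[.006,y+r,.094],[-.017,y+r,.094],]),(255,0,255)))
b=[[-.035,-.025],[.035,-.025],[.035,.025],[-.035,.025],[-.035,-.025]]
for z in(.13,.175): L.append((B([p+[z] for p in b]),(255,0,0)))
t=avg("top");s=avg("side");np.savez("avg.npz",t=t,s=s)
a=overlay(t,"top",L,188,178,100,35,8,1.4);b2=overlay(s,"side",L,150,145,133,53,6,1.1)
w=800;o=np.zeros((a.shape[0]+b2.shape[0],800,3),np.uint8);o[:a.shape[0],:a.shape[1]]=a;o[a.shape[0]:,:b2.shape[1]]=b2
cv2.imwrite("pics/ov.png",o)
E
```

```text
(no output)
```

View pics/ov.png

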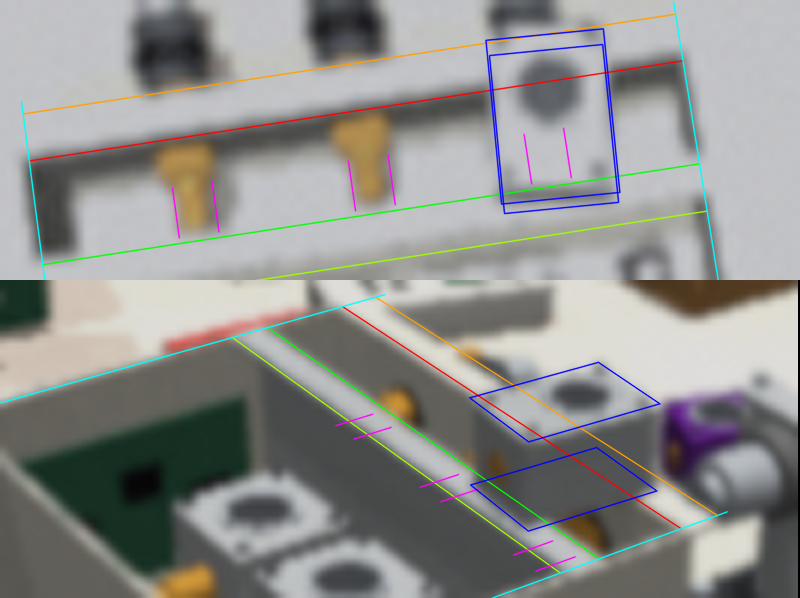

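The overlay fits in both views. The red line lies on the bracket's gap edge and the green on the partition. The brass barbs at (372,200) and (193,228) sit about 1.5 mm in +y of the prediction, and the block outline fits to about 2 mm. That puts the block at about (0.487, 0.036) with yaw about 0.11. I'll move over it now.

Request:
carry_out(moves=[100, 1.8, -3.3, 0, 0.045, 100, 1.8, -3.3, 0, 0.045, 100, 1.8, -3.3, 0, 0.045, 100, 1.8, -3.3, 0, 0.045, 100, 1.8, -3.3, 0, 0.045, 100, 1.8, -3.3, 0, 0.045, 100, 1.8, -3.3, 0, 0.045, 100, 1.8, -3.3, 0, 0.045, 100, 1.8, -3.3, 0, 0.045, 100, 1.8, -3.3, 0, 0.045], squeeze=40)

```text
clock: 1.9
position: [0.3943, 0.2024, 0.2503]
ee_rot: [0.0, -0.036, 0.999, 0.0]
contact_force: [0.7, 0.4, -0.0]
width: 0.0853
```

Request:
carry_out(moves=[100, 1.86, -3.32, 0, 0.01, 100, 1.86, -3.32, 0, 0.01, 100, 1.86, -3.32, 0, 0.01, 100, 1.86, -3.32, 0, 0.01, 100, 1.86, -3.34, 0, 0, 100, 0, 0, -1.5, 0, 100, 0, 0, -1.5, 0, 100, 0, 0, -1.5, 0, 100, 0, 0, 0, 0, 100, 0, 0, 0, 0])

```text
clock: 2.9
position: [0.4868, 0.0376, 0.2053]
ee_rot: [-0.0, -0.055, 0.999, 0.0]
contact_force: [-0.5, 0.6, 1.1]
width: 0.0854
```

Run:
```python
from h import *
t=avg("top",2);s=avg("side",3)
B=frame((.487,.036),.11); b=[[-.035,-.025],[.035,-.025],[.035,.025],[-.035,.025],[-.035,-.025]]
L=[(B([p+[.175] for p in b]),(255,0,0))]
cv2.imwrite("pics/side1.png",overlay(s,"side",L,180,90,133,100,6,1.2))
```

```text
(no output)
```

View pics/side1.png

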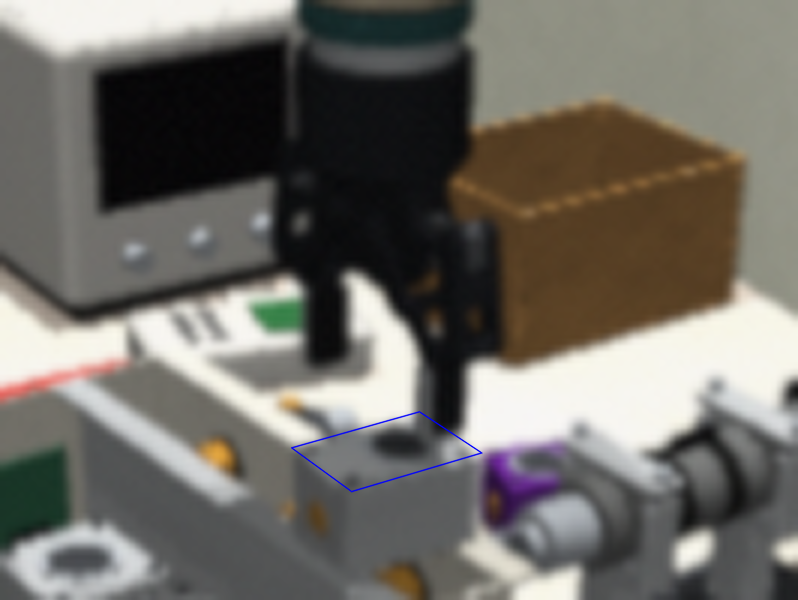

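The fingers straddle the block, at about (325,340) and (440,420), and the outline matches its top face. I'll go down and grip.

Request:
carry_out(moves=[100, 0, -0.1, -1.5, 0, 100, 0, 0, -1.5, 0, 100, 0, 0, -1.3, 0, 100, 0, 0, -1.0, 0, 100, 0, 0, 0, 0, 40, 0, 0, 0, 0, 40, 0, 0, 0, 0, 40, 0, 0, 0, 0, 40, 0, 0, 0, 0, 40, 0, 0, 0, 0], squeeze=40)

```text
clock: 4.15
position: [0.4874, 0.0365, 0.153]
ee_rot: [0.001, -0.055, 0.999, -0.0]
contact_force: [-0.6, -0.9, 5.1]
width: 0.0506
```

Request:
carry_out(moves=[20, 0, 0, 1, 0, 20, 0, 0, 2, 0, 20, 0, 0, 2, 0, 20, 0, 0, 2, 0, 20, 0, -2, 1, -0.01, 20, 0.3, -3, 0, -0.01, 20, 0.3, -3, 0, -0.01, 20, 0.3, -3, 0, -0.01, 20, 0.3, -3, 0, -0.01, 20, 0.3, -3, 0, -0.01], squeeze=50)

```text
clock: 5.15
position: [0.5012, -0.1342, 0.2318]
ee_rot: [-0.001, -0.024, 1.0, 0.0]
contact_force: [0.6, 1.1, -2.2]
width: 0.0497
```

Request:
carry_out(moves=[20, 0.35, -3, 0, -0.01, 20, 0.35, -3, 0, -0.01, 20, 0.35, -3, 0, 0, 20, 0.35, -3, 0, 0, 20, 0.35, -3, 0, 0, 20, 0.35, -3, 0, 0, 20, 0.35, -3, 0, 0, 20, 0, 0, -2, 0, 20, 0, 0, -3, 0, 20, 0, 0, -3, 0])

```text
clock: 6.15
position: [0.5259, -0.3435, 0.151]
ee_rot: [-0.0, -0.014, 1.0, 0.0]
contact_force: [0.2, -0.9, -2.9]
width: 0.0498
```

Run:
```python
from h import *
t=avg("top",3);s=avg("side",3);np.savez("avg2.npz",t=t,s=s)
print(manip.get_state()["position"],manip.get_state()["contact_force"])
a=overlay(t,"top",[],310,140,100,110,4,1.4);b=overlay(s,"side",[],230,180,170,184,2,1.2)
b=overlay(s,"side",[],235,190,165,170,2,1.2)
G=(.4708,.1202);F=frame(G,.155)
h=[[.006,-.08+.014*np.cos(q),.094+.014*np.sin(q)] for q in np.linspace(0,6.3,30)]
L=[(F([[x,-.145,.13],[x,.145,.13]]),(0,0,255)) for x in(-.023,.023)]
L+=[(F([[.006,y,.094],[.020,y,.094]]),(255,0,255)) for y in(-.094,-.066,-.014,.014,.066,.094)]+[(F([[-.017,y,.094],[.006,y,.094]]),(255,0,0)) for y in(-.089,-.071,-.009,.009,.071,.089)]
c=overlay(t,"top",L,188,180,94,28,8,1.5)
o=np.zeros((600,800,3),np.uint8);o[:224,:752]=c;o[230:230+340,:330]=b
a=overlay(t,"top",[],310,150,100,92,4,1.4);o[230:230+368,350:750]=a
cv2.imwrite("pics/ov2.png",o)
```

```text
[ 0.52719868 -0.34403726  0.15382947] [-0.08001588 -0.10998916 -2.4296904 ]
```

View pics/ov2.png

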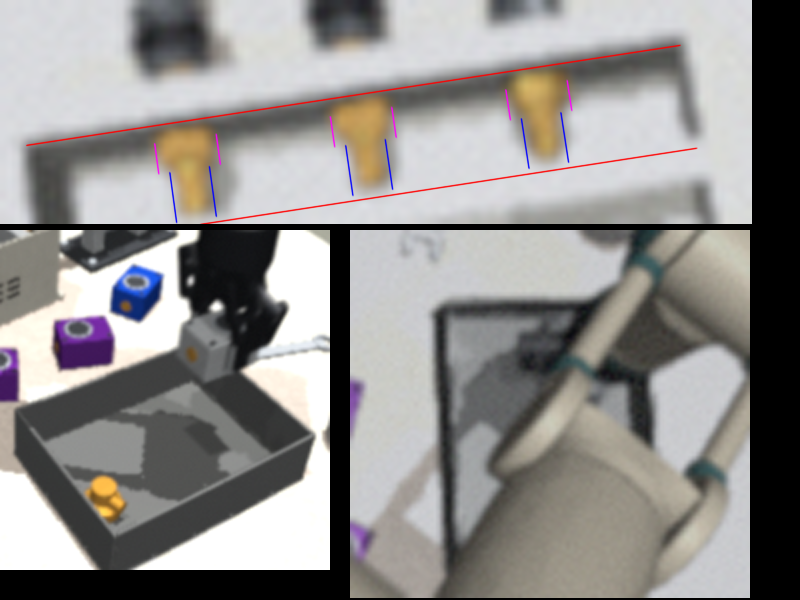

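The three fittings match the model to within about 1 mm; the loose hex is at crop px (539,90). The block hangs upright above the tote's free +x half, well clear of the regulator at (103,497). I'll lower it.

Request:
carry_out(moves=[20, 0, 0, -2.5, 0, 20, 0, 0, -2.5, 0, 20, 0, 0, -2.5, 0, 20, 0, 0, -2.5, 0, 20, 0, 0, -1.3, 0, 20, 0, 0, -0.7, 0, 20, 0, 0, 0, 0, 20, 0, 0, 0, 0, 20, 0, 0, -0.2, 0, 20, 0, 0, 0, 0])

```text
clock: 7.45
position: [0.5266, -0.3437, 0.0308]
ee_rot: [0.001, -0.015, 1.0, -0.0]
contact_force: [-0.7, -0.1, -2.7]
width: 0.0497
```

Request:
carry_out(moves=[20, 0, 0, -0.1, 0, 20, 0, 0, -0.1, 0, 20, 0, 0, -0.1, 0, 20, 0, 0, 0, 0, 20, 0, 0, 0, 0, 20, 0, 0, 0, 0, 20, 0, 0, 0, 0, 20, 0, 0, 0, 0, 20, 0, 0, 0, 0, 20, 0, 0, 0, 0])

```text
clock: 8.45
position: [0.5262, -0.3434, 0.0271]
ee_rot: [0.0, -0.015, 1.0, 0.0]
contact_force: [-0.8, 0.3, 0.3]
width: 0.0499
```

The wrist force went from -2.7 to +0.3 N, so the block stands on the tote floor. I'll release it and retreat upward.

Request:
carry_out(moves=[75, 0, 0, 0, 0, 80, 0, 0, 0, 0, 80, 0, 0, 0, 0, 80, 0, 0, 0, 0, 80, 0, 0, 0.5, 0, 80, 0, 0, 1.5, 0, 80, 0, 0, 2.5, 0, 80, 0, 0, 3, 0, 80, 0, 0, 4, 0, 80, 0, 0, 4, 0])

```text
clock: 9.45
position: [0.5259, -0.3431, 0.1835]
ee_rot: [-0.0, -0.015, 1.0, 0.0]
contact_force: [-0.3, -0.0, -0.7]
width: 0.0684
```

Request:
carry_out(moves=[55, -0.25, 2, 2, 0.01, 55, -0.25, 3, 1, 0.01, 55, -0.25, 3, 0, 0.01, 55, -0.25, 3, 0, 0.01, 55, -0.25, 3, 0, 0.01, 55, -0.25, 3, 0, 0.01, 55, -0.25, 3, 0, 0.01, 55, -0.25, 3, 0, 0.01, 55, -0.25, 3, 0, 0.01, 55, -0.25, 3, 0, 0.01])

```text
clock: 10.45
position: [0.5009, -0.0522, 0.2125]
ee_rot: [0.0, -0.065, 0.998, -0.0]
contact_force: [-0.1, 0.5, -0.5]
width: 0.0467
```

Request:
carry_out(moves=[55, -0.25, 3, 0, 0.01, 55, -0.25, 3, 0, 0.01, 55, -0.25, 2, 0, 0.005, 55, -0.2, 1.5, 0, 0, 55, 0, 0, 0, 0, 55, 0, 0, -1.5, 0, 55, 0, 0, -1.5, 0, 55, 0, 0, -1, 0, 55, 0, 0, 0, 0, 55, 0, 0, 0, 0])

```text
clock: 11.45
position: [0.492, 0.0412, 0.1722]
ee_rot: [0.0, -0.077, 0.997, -0.0]
contact_force: [-0.5, -0.3, 0.7]
width: 0.0469
```

Run:
```python
from h import *
t=avg("top",3);s=avg("side",3)
st=manip.get_state();print(st["clock"],st["position"],st["ee_rot"],st["contact_force"],st["width"])
G=(.4708,.1202);F=frame(G,.155)
q=np.linspace(0,6.3,30)
L=[(F([[x,-.145,.13],[x,.145,.13]]),(0,0,255)) for x in(-.023,.023)]
L+=[(F(np.c_[0*q+.006,-.08+.014*np.cos(q),.094+.014*np.sin(q)]),(255,0,255))]
b=overlay(s,"side",L,205,110,90,90,5,1.3)
a=overlay(t,"top",[],320,158,75,90,4,1.4); c=overlay(s,"side",[],235,230,165,130,2,1.2)
o=np.zeros((600,800,3),np.uint8);o[:450,:450]=b;o[:360,460:760]=a;o[364:600,460:790]=c[:236]
cv2.imwrite("pics/ov3.png",o)
```

```text
11.75 [0.49201441 0.04156689 0.17251252] [ 4.83081723e-04 -7.70028419e-02  9.97030756e-01 -2.53239393e-05] [ 0.30163471  0.10909381 -0.70524862] 0.04680308710012311
```

View pics/ov3.png

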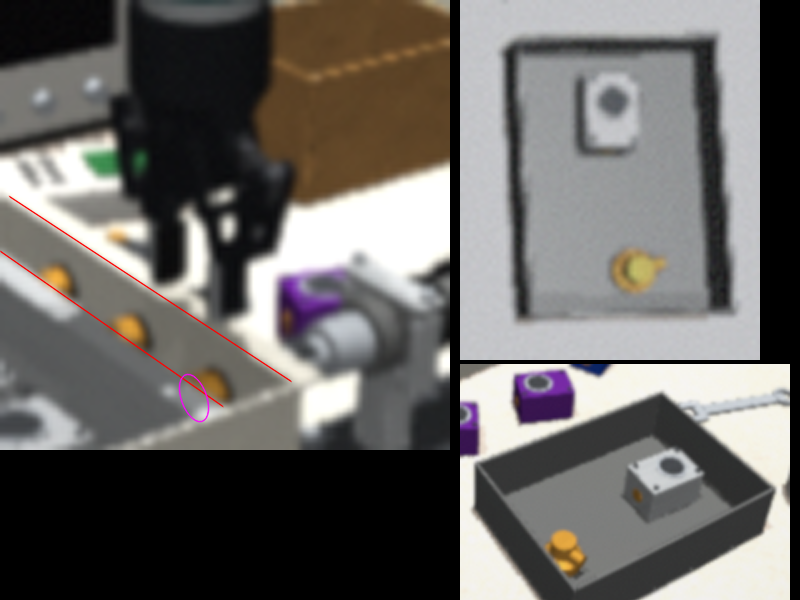

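The block stands upright in the tote at (612,110) and (663,485), with the regulator at (635,270) untouched. The visible part of the loose hex at (213,383) agrees with the model's hex swept along x and cut off by the partition. I'll descend into the gap in stages.

Request:
carry_out(moves=[55, -0.1, 0.1, 0, 0, 55, 0, 0, -1, 0, 55, 0, 0, -1, 0, 55, 0, 0, -1, 0, 55, 0, 0, -1, 0, 55, 0, 0, -0.5, 0, 55, 0, 0, -0.5, 0, 55, 0, 0, 0, 0, 55, 0, 0, 0, 0, 55, 0, 0, 0, 0], squeeze=33)

```text
clock: 12.75
position: [0.4911, 0.0426, 0.1224]
ee_rot: [0.0, -0.077, 0.997, -0.0]
contact_force: [0.2, 1.0, 0.6]
width: 0.047
```

Request:
carry_out(moves=[55, 0, 0, -0.8, 0, 55, 0, 0, -0.8, 0, 55, 0, 0, -0.8, 0, 55, 0, 0, -0.6, 0, 55, 0, 0, 0, 0, 55, 0, 0, 0, 0, 20, 0, 0, 0, 0, 20, 0, 0, 0, 0, 20, 0, 0, 0, 0, 20, 0, 0, 0, 0], squeeze=33)

```text
clock: 13.75
position: [0.4912, 0.0417, 0.0926]
ee_rot: [0.001, -0.077, 0.997, -0.001]
contact_force: [-0.9, -5.2, 3.6]
width: 0.0236
```

Request:
carry_out(moves=[10, 0, -0.05, 0, 0, 10, 0, 0, 0, 0, 10, 0, 0, 0, 0, 10, 0, 0, 0, 0, 10, 0, 0, 0, 0, 10, 0, 0, 0, 0, 10, 0, 0, 0, 0, 10, 0, 0, 0, 0, 10, 0, 0, 0, 0, 10, 0, 0, 0, 0])

```text
clock: 14.75
position: [0.4912, 0.0417, 0.0926]
ee_rot: [0.001, -0.077, 0.997, -0.0]
contact_force: [-0.6, -4.7, 5.8]
width: 0.0238
```

Run:
```python
from h import *
np.set_printoptions(precision=3,suppress=True)
st=manip.get_state();print(st["clock"],st["position"],st["contact_force"],st["moment"],st["width"])
c=overlay(avg("side",4),"side",[],190,120,130,90,6,1.4)
cv2.imwrite("pics/hold.png",c)
```

```text
14.75 [0.491 0.042 0.093] [-0.627 -4.724  5.781] [-0.704  0.058  0.006] 0.02377639968891327
```

View pics/hold.png

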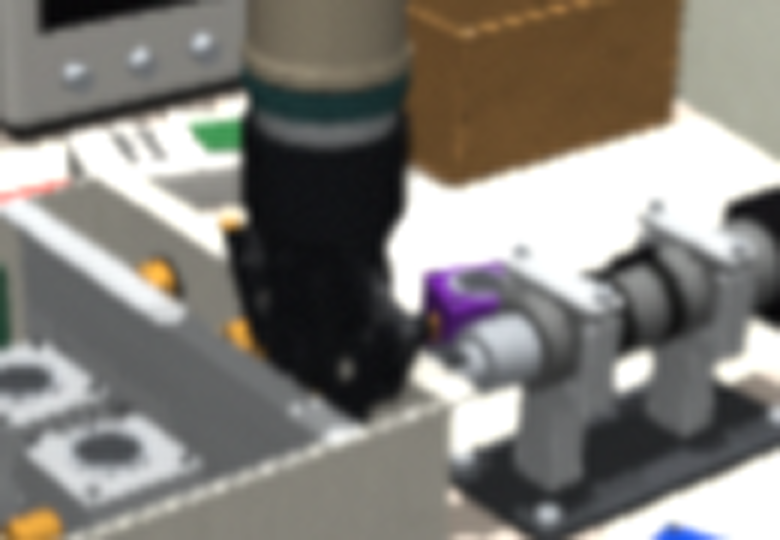

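The gripper is down in the gap behind the bracket, at (330,330), with the jaws at 23.8 mm, which is the hex across its flats. I'll hold while the nut runs up.

Request:
carry_out(moves=[10, 0, 0, 0, 0, 10, 0, 0, 0, 0, 10, 0, 0, 0, 0, 10, 0, 0, 0, 0, 10, 0, 0, 0, 0, 10, 0, 0, 0, 0, 10, 0, 0, 0, 0, 10, 0, 0, 0, 0, 10, 0, 0, 0, 0, 10, 0, 0, 0, 0])

```text
clock: 15.95
position: [0.4912, 0.0417, 0.0926]
ee_rot: [0.001, -0.077, 0.997, -0.0]
contact_force: [-0.8, -3.5, 6.2]
width: 0.0234
```

Request:
carry_out(moves=[10, 0, 0, 0, 0, 10, 0, 0, 0, 0, 10, 0, 0, 0, 0, 10, 0, 0, 0, 0, 10, 0, 0, 0, 0, 10, 0, 0, 0, 0, 10, 0, 0, 0, 0, 10, 0, 0, 0, 0, 10, 0, 0, 0, 0, 10, 0, 0, 0, 0])

```text
clock: 16.95
position: [0.4912, 0.0417, 0.0926]
ee_rot: [0.001, -0.077, 0.997, -0.0]
contact_force: [-0.9, -4.5, 6.2]
width: 0.0237
```

```bash
cat > mon.py <<'E'
from h import *
np.set_printoptions(precision=3,suppress=True)
# socket region change between frames 
for _ in range(6):
    g=manip.get_image("top");st=manip.get_state();print(round(st["clock"],2),st["position"],st["contact_force"],st["moment"],round(st["width"],4))
E
python3 mon.py
```

```text
17.0 [0.491 0.042 0.093] [-0.727 -4.429  5.892] [-0.686  0.07   0.001] 0.0236
17.05 [0.491 0.042 0.093] [-1.114 -4.537  5.783] [-0.708  0.101 -0.012] 0.0231
17.1 [0.491 0.042 0.093] [-1.388 -2.944  5.991] [-0.721  0.05  -0.003] 0.0233
17.15 [0.491 0.042 0.093] [-1.062 -4.189  5.474] [-0.696  0.116  0.   ] 0.0237
17.2 [0.491 0.042 0.093] [-0.878 -4.33   6.421] [-0.701  0.114 -0.049] 0.0234
17.25 [0.491 0.042 0.093] [-0.818 -4.112  5.797] [-0.664  0.087 -0.012] 0.0232
```

Request:
carry_out(moves=[10, 0, 0, 0, 0, 10, 0, 0, 0, 0, 10, 0, 0, 0, 0, 10, 0, 0, 0, 0, 10, 0, 0, 0, 0, 10, 0, 0, 0, 0, 10, 0, 0, 0, 0, 10, 0, 0, 0, 0, 10, 0, 0, 0, 0, 10, 0, 0, 0, 0])

```text
clock: 18.25
position: [0.4912, 0.0417, 0.0926]
ee_rot: [0.001, -0.077, 0.997, -0.0]
contact_force: [-0.3, -4.5, 4.9]
width: 0.0236
```

Request:
carry_out(moves=[10, 0, 0, 0, 0, 10, 0, 0, 0, 0, 10, 0, 0, 0, 0, 10, 0, 0, 0, 0, 10, 0, 0, 0, 0, 10, 0, 0, 0, 0, 10, 0, 0, 0, 0, 10, 0, 0, 0, 0, 10, 0, 0, 0, 0, 10, 0, 0, 0, 0])

```text
clock: 19.25
position: [0.4912, 0.0417, 0.0926]
ee_rot: [0.001, -0.077, 0.997, -0.0]
contact_force: [-1.3, -3.5, 5.3]
width: 0.0232
```

Request:
carry_out(moves=[10, 0, 0, 0, 0, 10, 0, 0, 0, 0, 10, 0, 0, 0, 0, 10, 0, 0, 0, 0, 10, 0, 0, 0, 0, 10, 0, 0, 0, 0, 10, 0, 0, 0, 0, 10, 0, 0, 0, 0, 10, 0, 0, 0, 0, 10, 0, 0, 0, 0])

```text
clock: 20.25
position: [0.4912, 0.0417, 0.0926]
ee_rot: [0.001, -0.077, 0.997, -0.0]
contact_force: [-0.3, -4.2, 6.1]
width: 0.0235
```

Request:
carry_out(moves=[10, 0, 0, 0, 0, 10, 0, 0, 0, 0, 10, 0, 0, 0, 0, 10, 0, 0, 0, 0, 10, 0, 0, 0, 0, 10, 0, 0, 0, 0, 10, 0, 0, 0, 0, 10, 0, 0, 0, 0, 10, 0, 0, 0, 0, 10, 0, 0, 0, 0])

```text
clock: 21.25
position: [0.4912, 0.0417, 0.0926]
ee_rot: [0.001, -0.077, 0.997, -0.0]
contact_force: [-0.2, -4.8, 5.9]
width: 0.0233
```

Request:
carry_out(moves=[10, 0, 0, 0, 0, 10, 0, 0, 0, 0, 10, 0, 0, 0, 0, 10, 0, 0, 0, 0, 10, 0, 0, 0, 0, 10, 0, 0, 0, 0, 10, 0, 0, 0, 0, 10, 0, 0, 0, 0, 10, 0, 0, 0, 0, 10, 0, 0, 0, 0])

```text
clock: 22.25
position: [0.4912, 0.0417, 0.0926]
ee_rot: [0.001, -0.077, 0.997, -0.0]
contact_force: [-0.9, -4.7, 6.1]
width: 0.0234
```

```bash
python3 mon.py
```

```text
22.3 [0.491 0.042 0.093] [ 0.133 -4.862  6.103] [-0.723  0.021 -0.065] 0.0235
22.35 [0.491 0.042 0.093] [-1.333 -4.723  5.46 ] [-0.783  0.052  0.004] 0.0233
22.4 [0.491 0.042 0.093] [-0.827 -4.18   5.659] [-0.758  0.061 -0.069] 0.0236
22.45 [0.491 0.042 0.093] [-0.756 -5.029  4.873] [-0.754  0.083 -0.105] 0.0234
22.5 [0.491 0.042 0.093] [-0.129 -4.415  6.697] [-0.801  0.085  0.013] 0.0233
22.55 [0.491 0.042 0.093] [ 0.094 -4.991  4.683] [-0.763  0.007 -0.019] 0.0234
```

The x moment stepped from about -0.70 to about -0.76 N·m, as it should when the clutch torque comes onto the fitting. To check that the socket stands still, I'll compare frames a second apart.

Run:
```python
from h import *
np.savez("f1.npz",s=avg("side",6))
```

Request:
carry_out(moves=[10, 0, 0, 0, 0, 10, 0, 0, 0, 0, 10, 0, 0, 0, 0, 10, 0, 0, 0, 0, 10, 0, 0, 0, 0, 10, 0, 0, 0, 0, 10, 0, 0, 0, 0, 10, 0, 0, 0, 0, 10, 0, 0, 0, 0, 10, 0, 0, 0, 0])

```text
clock: 23.85
position: [0.4912, 0.0417, 0.0926]
ee_rot: [0.001, -0.077, 0.997, -0.0]
contact_force: [-0.9, -4.3, 5.7]
width: 0.0235
```

```bash
python3 - <<'E'
from h import *
s=avg("side",6);a=np.load("f1.npz")["s"];s0=np.load("avg.npz")["s"];s2=np.load("avg2.npz")["s"]
# socket: around side px; module x=.016..0.06 from hex at z .094
F=frame((.4959,.0432),.155);print(proj("side",F([[.016,0,.094],[.04,0,.094],[.06,0,.094]])))
def d(p,q):
    D=np.abs(p-q).mean(2); return D[170:188,262:282].max().round(1),D[170:188,262:282].mean().round(2),"ctrl",D[170:188,290:310].max().round(1),D[170:188,290:310].mean().round(2)
print("spinning",d(s0,s2));print("now",d(a,s))
o=np.hstack([overlay(i,"side",[],255,160,35,35,7,1.3) for i in(s2,a,s)]);cv2.imwrite("pics/sock.png",o)
E
python3 mon.py
```

```text
[[249.74049336 186.78144203]
 [256.37162668 184.39364816]
 [261.78424194 182.44491899]]
spinning (np.float64(42.2), np.float64(17.44), 'ctrl', np.float64(28.5), np.float64(13.98))
now (np.float64(1.0), np.float64(0.32), 'ctrl', np.float64(1.0), np.float64(0.29))
24.2 [0.491 0.042 0.093] [-1.167 -4.162  4.9  ] [-0.837  0.056 -0.002] 0.0236
24.25 [0.491 0.042 0.093] [-1.027 -4.491  5.635] [-0.757  0.109  0.024] 0.0234
24.3 [0.491 0.042 0.093] [-0.795 -4.133  4.503] [-0.788  0.094 -0.035] 0.0234
24.35 [0.491 0.042 0.093] [-0.343 -4.085  6.43 ] [-0.84   0.05  -0.013] 0.0232
24.4 [0.491 0.042 0.093] [-0.986 -4.625  4.468] [-0.739  0.093 -0.061] 0.0233
24.45 [0.491 0.042 0.093] [-0.976 -4.757  5.193] [-0.748  0.111 -0.034] 0.0232
```

View pics/sock.png

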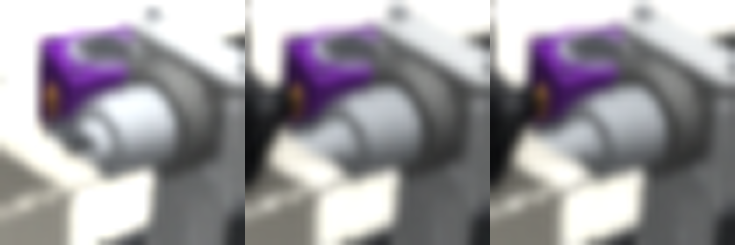

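The two frames, 1.3 s apart, are identical at the socket (mean difference 0.32, the same as the 0.29 control patch). The dark notch seen at the socket during the run-up is gone from view. So the socket turned while the nut ran up and now stands still. I'll hand in.

```bash
python3 -c "
from rig import manip
print(manip.sign_off()); s=manip.get_state(); print(s['clock'],s['width'],s['contact_force'])"
```

```text
the job is handed in; nothing more can be done
None
the job is handed in; nothing more can be done
```

The job is handed in at about 24.5 s of the 64 s allowed, with the gripper still holding the loose fitting's hex at 33 N.

- **Block:** I lifted the grey valve block off the gap and stood it upright in the free +x half of the tote. Both cameras showed it upright there, with the regulator untouched.
- **Fitting:** I reached into the gap, closed on the hex and held it for about 11 s; the nut needs 5 to 8 s. The jaws stayed at 23.2–23.8 mm (hex 24 mm), and the tool pose did not drift.
- **Nut tight:** Side pictures about 1.3 s apart showed no movement at the socket (difference 0.32 against 0.29 in a still area). The wrist moment about x also rose from about -0.70 to -0.77 N·m.

**Less certain:**
- I could not read the thread angle directly, so "tight" rests on the stopped socket, the moment rise and the hold time.
- The moment rise was about 0.07 N·m, less than the full 0.12 N·m clutch torque. That would fit the fitting already carrying some of it while the nut ran.
- My comparison with an earlier "spinning" picture was no use, because the arm's shadow had changed the lighting.
- A small sideways force of about 4–5 N on the grip remained and was steady.

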